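Make up two leatherwork order kits

ROBOT

A 6-joint arm with a two-finger parallel gripper is mounted at the origin on the work surface. World frame = base frame: x ahead of the robot, y to its left, z up, the work surface at z = 0. Lengths are in m, angles in rad, forces in N, time in s.
With the tool pointing down it reaches from about 0.25 to 0.8 m from the base axis. Payload 3.9 kg.
Tool frame: the origin (TCP) lies midway between the tips of the shut fingers; the grasp point (between the pads) lies 19 mm behind it; y points along the fingers, x is the direction in which the jaws open and shut, and the axes are right-handed (so a half turn about y gives the same grasp; the last joint's range is limited). The gripper opens to 85 mm and grips with 20 to 120 N. Pads are 22 mm wide; open, the fingers measure 114 mm over their backs; the gripper's body (76 mm by 85 mm) begins 54 mm behind the grasp point. The pads swing forward as they close: fully open they stand 13 mm farther back than shut.
Start: joints at [-1.107, 0.26, -0.138, 1.173, 0, 1.571], TCP at [0.235, -0.47, 0.231] pointing down, gripper open.
Joint ranges: [-2.78, 2.78], [-0.83, 1.72], [-1.28, 1.37], [-1.9, 2.12], [-1.57, 1.48], [-3.14, 3.14]. Speed limits (rad/s): [2.57, 2.57, 3.14, 3.14, 3.14, 3.14].

INTERFACE

Orientations are given as a rotation vector (axis times angle).
In Python, from bench import env, observe, eyes gives the robot as it stands. The module is installed in compiled form; this text tells all that it offers. Calls block until the motion is done:
- env.move_to(position, orientation): joint-space move of the TCP to a pose.
- env.line_to(position, frame=None, speed=0.15, f_stop=None): straight line of the TCP; frame=None keeps the orientation; speed is the mean speed in m/s. With f_stop (N) it stops when the force on the tool has changed by that much, and returns True; else False.
- env.set_joints(angles): joint-space move.
- env.open_gripper() and env.gripper_close(strength=None): open the fingers fully, or close them until they stop; strength is the grip in N (None keeps the last).
- env.sleep(seconds).
- env.solve_ik(position, orientation): joint angles nearest the present ones, or None.
- observe(): the state.
- eyes.snapshot(name): name is "scene" or "top" or "wrist"; returns the picture (400x640x3 uint8, blue, green, red); there is no depth.
- eyes.camera_info(name): a dict with "intrinsics" (3x3 intrinsics, pixels), "R" (3x3) and "t" (3): a world point X has camera coordinates R X + t. Camera axes: x right, y down, z forward; pixel columns grow to the right and rows downward; lengths in m; the calibration is good to about 2 mm. A picture is of the moment at which its call begins: read the wrist's pose just before it. camera_info takes no time and is no camera call; for the wrist camera it gives the pose at the moment of the call.
A pose or a line that the arm cannot do raises env.Unreachable and nothing moves.
- env.close_job(): hands the job in, once; it reports no verdict.
Trained networks look in the newest picture that a camera, given by its name, has taken for a name from the list of things; names that differ only in an ending like _2 or _b are one class to them, and where a whole thing is asked for, a point or a joint stands for the part that bears it (a point fixed in the world has none). Each returns a list of dicts, best first, with "confidence" (0 to 1); they miss things now and then, are a little off and sometimes report something else, mostly with a low value. They report only what shows in the picture. A call takes as long as a camera call. They do not tell look-alikes from the thing itself.
- eyes.find_in(name, camera): "box" ([left, top, right, bottom] in pixels, round what is visible of it).
The state is a dict: "clock": time; "joint_pos": joint angles; "dq": joint speeds; "joint_efforts": joint torques, N m; "position": TCP position; "tcp_rot": TCP orientation; "force": force on the tool from outside, world axes, zero at the start; "moment": the same for the moment, N m; "gripper_width": finger opening in m.
Only numpy, scipy, OpenCV 4.12 (cv2) and the standard library are available. Lean on these libraries where they do the work, as an engineer would, in place of code of your own. Each camera call takes 0.05 s, during which the arm holds its last target.

TASK

Make up the kits for two orders: the white tray gets the red thread and the wooden edge slicker, the blue tray gets the yellow thread and the amber jar with the black lid. In each tray the thread stands in the cork-lined pocket and the other thing in the black felt-lined pocket. Set everything down gently and upright, flat on the pocket floor, never dropping it, and leave the blue thread and the white jar standing where they are.

Things in the scene. Friction and masses are not known exactly. Their poses are not given: they have to be found in the camera images.
- tray_white: white plastic kit tray, fixed to the bench at any yaw, 76 mm along its x, 147 mm along its y, 16 mm high. Origin: centre of its underside, z up. Two square pockets side by side, each 66 x 66 mm inside, walls and divider 5 mm thick, pocket floor 6 mm above the bench, walls 10 mm above that floor. Pocket lined with brown cork: centred at y = +35.5 mm (x = 0). Pocket lined with black felt: centred at y = -35.5 mm. Both empty at the start
- tray_blue: blue plastic kit tray, fixed to the bench at any yaw, 76 mm along its x, 147 mm along its y, 16 mm high. Origin: centre of its underside, z up. Two square pockets side by side, each 66 x 66 mm inside, walls and divider 5 mm thick, pocket floor 6 mm above the bench, walls 10 mm above that floor. Pocket lined with brown cork: centred at y = +35.5 mm (x = 0). Pocket lined with black felt: centred at y = -35.5 mm. Both empty at the start
- spool_red_mid (a point): spool of red thread with thin white rims, the colour showing on top, an upright cylinder 40 mm in diameter and 55 mm high, standing on the bench; this point is its centre, half-way up, z up along its axis. About 80 g
- spool_yellow_mid (a point): spool of yellow thread with thin white rims, the colour showing on top, an upright cylinder 40 mm in diameter and 55 mm high, standing on the bench; this point is its centre, half-way up, z up along its axis. About 80 g
- slicker_mid (a point): wooden edge slicker: upright pale wood cylinder with dark grooves, 38 mm in diameter, 55 mm high, the top 8 mm tapering to 18 mm; stands on the bench; about 60 g; this point is its centre, half-way up, z up along its axis
- jar_amber_mid (a point): closed jar of edge dye, amber-brown with a pale band and a black lid, an upright cylinder 40 mm in diameter and 55 mm high, about 120 g, standing on the bench; this point is its centre, half-way up, z up along its axis
- spool_blue_mid (a point): spool of blue thread with thin white rims, the colour showing on top, an upright cylinder 40 mm in diameter and 55 mm high, standing on the bench; this point is its centre, half-way up, z up along its axis. Spare: stays where it is
- jar_white_mid (a point): closed white jar with a pale band and a green lid, same shape and size as the amber jar (40 mm diameter, 55 mm high). Spare: stays where it is; this point is its centre, half-way up. All the stock stands in a loose group with at least 40 mm between neighbours, among them a roll of tape and a wax block, both under 25 mm high
Not all that is in view belongs to the job. There is more than one size of the part that bears spool_red_mid; the job needs the middle-sized.

How it is judged:
By the outcome, as a careful person would: the job done as asked, in the order asked, and still so for the second after the job is handed in, with the robot touching nothing.
It also fails if it takes over 93 s, if anything falls off the work surface, if the arm or the gripper's body presses on something with over 40 N, if the wrist force passes 120 N, or if a joint passes its speed limit or range.

## Working session

There is one attempt and no reset: what is moved stays moved. The work goes in short steps, each a Python script; the robot and the scene stay as the last script left them, time stands still between calls to the robot, and variables do not carry over. Pictures are saved under pics/ and viewed, and the job is handed in when it is done.

```bash
mkdir -p pics
python3 - <<'E'
from bench import env, observe, eyes
import cv2
s=observe();print(s)
for n in ("scene","top"):
    im=eyes.snapshot(n);cv2.imwrite(f"pics/{n}0.png",im)
    c=eyes.camera_info(n);print(n,c)
    for k in ["tray_white","tray_blue","spool_red_mid","spool_yellow_mid","slicker_mid","jar_amber_mid","spool_blue_mid","jar_white_mid"]:
        print(k,[( [round(v) for v in d["box"]],round(d["confidence"],2)) for d in eyes.find_in(k,n)])
E
```

```text
{'clock': 0.0, 'joint_pos': array([-1.10695458e+00,  2.60631466e-01, -1.39359749e-01,  1.17267734e+00,
        1.99278436e-06,  1.57079840e+00]), 'dq': array([-2.30276413e-03,  1.12076185e-04,  5.73842745e-04,  9.61789660e-04,
       -3.87929561e-04,  6.29224535e-05]), 'joint_efforts': array([ 9.11208863e-04, -4.05677247e+01,  2.53922242e+01,  1.88667158e-02,
        4.77184687e-05, -3.05616140e-06]), 'position': array([ 0.23458093, -0.46893282,  0.23049596]), 'tcp_rot': array([-1.39261914,  0.86230358, -0.85969648]), 'force': array([0.11894567, 0.56370921, 0.88269554]), 'moment': array([0.01495512, 0.04420157, 0.00203217]), 'gripper_width': 0.08519470381486986}
scene {'intrinsics': array([[469.29547985,   0.        , 317.87532382],
       [  0.        , 469.29547985, 206.67047654],
       [  0.        ,   0.        ,   1.        ]]), 'R': array([[ 0.64293771,  0.76591233,  0.00306602],
       [ 0.5589196 , -0.46643514, -0.68559985],
       [-0.52367928,  0.44251165, -0.72797215]]), 't': array([-0.35265517, -0.25686281,  1.28266468])}
tray_white [([108, 270, 201, 323], 0.85)]
tray_bl
[... 671 characters left out ...]
9.91038618e-01,  3.99942549e-05, -1.33575654e-01],
       [ 1.33568638e-01,  1.05500768e-02, -9.90983408e-01]]), 't': array([-0.00447363,  0.54526538,  1.2476821 ])}
tray_white [([418, 197, 469, 253], 0.98)]
tray_blue [([198, 176, 233, 231], 0.87), ([355, 148, 376, 162], 0.23)]
spool_red_mid [([340, 263, 355, 270], 0.67), ([306, 253, 328, 279], 0.65), ([315, 225, 324, 242], 0.57)]
spool_yellow_mid [([361, 230, 375, 246], 0.64), ([199, 175, 231, 233], 0.29)]
slicker_mid [([276, 230, 288, 244], 0.54)]
jar_amber_mid [([362, 189, 378, 205], 0.55)]
spool_blue_mid [([317, 192, 331, 209], 0.47), ([358, 233, 376, 253], 0.41)]
jar_white_mid [([357, 146, 374, 161], 0.79), ([200, 175, 230, 230], 0.16)]
```

Run:
```python
import cv2
a=cv2.imread("pics/scene0.png")[130:340,90:470];cv2.imwrite("pics/sc.png",cv2.resize(a,None,fx=2.1,fy=2.1,interpolation=2))
a=cv2.imread("pics/top0.png")[130:300,180:490];cv2.imwrite("pics/tc.png",cv2.resize(a,None,fx=2.5,fy=2.5,interpolation=2))
```

```text
(no output)
```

View pics/sc.png

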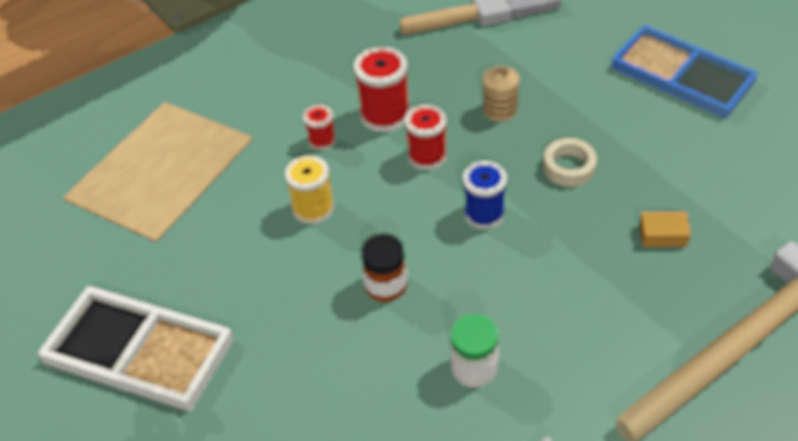

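View pics/tc.png

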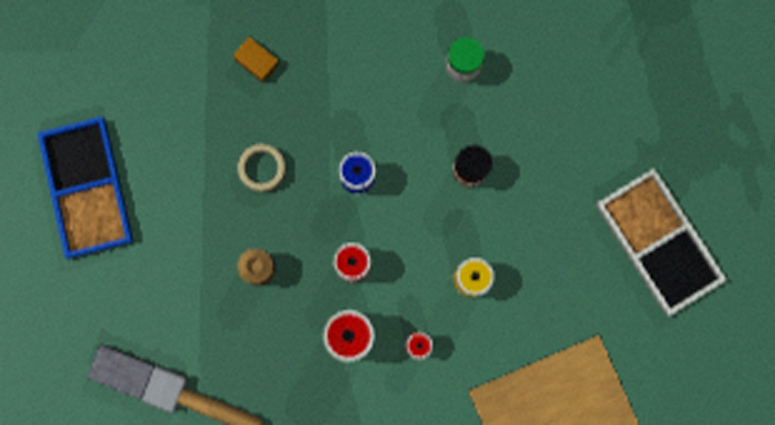

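Red spools in the top picture: big at (319,265), middle at (320,235), small at (347,268). I choose (320,235), scene (295,196), because its size matches the yellow and blue spools. Neither camera shows a second amber jar or slicker; the only other jar is the spare with the green lid. Next I localise everything.

```bash
cat > h.py <<'E'
import numpy as np, cv2
def unproj(ci,uv,z):
    K,R,t=ci["intrinsics"],np.array(ci["R"]),np.array(ci["t"])
    C=-R.T@t; d=R.T@np.linalg.inv(K)@np.array([uv[0],uv[1],1.])
    return C+d*(z-C[2])/d[2]
def proj(ci,X):
    p=ci["intrinsics"]@(ci["R"]@np.asarray(X,float)+ci["t"]);return p[:2]/p[2]
E
python3 - <<'E'
from bench import env, observe, eyes
import cv2,numpy as np
from h import *
im=cv2.imread("pics/top0.png");ci=eyes.camera_info("top");cs=eyes.camera_info("scene")
hsv=cv2.cvtColor(im,cv2.COLOR_BGR2HSV)
def blob(mask,x0,y0,x1,y1):
    m=np.zeros(mask.shape,np.uint8);m[y0:y1,x0:x1]=mask[y0:y1,x0:x1]
    n,l,st,c=cv2.connectedComponentsWithStats(m);i=1+np.argmax(st[1:,4]);return (l==i).astype(np.uint8),c[i],st[i]
H,S,V=[hsv[...,i].astype(int) for i in range(3)]
def u(x): return x.astype(np.uint8)
# coloured tops
notgreen=u(~((H>60)&(H<95)&(S>60)))
tops={"red":(u(((H<8)|(H>172))&(S>150)&(V>90)),308,222,334,248),
"redbig":(u(((H<8)|(H>172))&(S>150)&(V>90)),304,250,332,280),
"redsmall":(u(((H<8)|(H>172))&(S>150)&(V>90)),338,258,356,276),
"yellow":(u((H>20)&(H<32)&(S>150)&(V>140)),358,228,380,252),
"blue":(u((H>105)&(H<130)&(S>140)),312,188,334,210),
"slicker":(u((H>8)&(H<22)&(S>60)&(V>70)),272,228,294,246),
"amber":(u((V<40)),358,184,380,208),
"white":(u((H>50)&(H<75)&(S>150)&(V>90)),356,140,378,164)}
for k,a in tops.items():
    m,c,st=blob(*a); X=unproj(ci,c,0.055); print(k,c.round(1),st[:4],X.round(4),"scene top",proj(cs,X).round(1),"scene base",proj(cs,[X[0],X[1],0]).round(1))
for k,mk,b in [("tw",u((S<60)&(V>120)),(410,190,480,262)),("tb",u((H>105)&(H<125)&(S>130)&(V>60)),(190,165,240,240))]:
    m,c,st=blob(mk,*b); cnt=max(cv2.findContours(m,0,2)[0],key=cv2.contourArea);r=cv2.minAreaRect(cnt);bp=cv2.boxPoints(r)
    P=np.array([unproj(ci,p,0.016) for p in bp])
    print(k,bp.round(1).tolist(),P.round(4).tolist(),P.mean(0).round(4),[np.linalg.norm(P[i]-P[i-1]).round(4) for i in range(4)])
    print([proj(cs,p).round(1).tolist() for p in P])
print(eyes.camera_info("wrist"))
E
```

```text
red [320.3 234.3] [315 229  12  12] [0.454 0.004 0.055] scene top [291.  186.8] scene base [292.  204.4]
redbig [319.  263.9] [311 256  17  17] [0.3744 0.0073 0.055 ] scene top [270.4 167. ] scene base [272.1 184.7]
redsmall [347.3 267.6] [344 264   8   8] [ 0.3645 -0.0688  0.055 ] scene top [239.4 179.7] scene base [242.3 197.4]
yellow [369.5 240.2] [364 235  12  12] [ 0.438  -0.1293  0.055 ] scene top [234.5 211.9] scene base [237.7 229.4]
blue [322.3 197.7] [317 193  12  11] [ 0.5544 -0.0013  0.055 ] scene top [319.3 214.5] scene base [319.2 232. ]
slicker [281.8 236.3] [275 230  14  14] [0.4485 0.1084 0.055 ] scene top [326.3 164.7] scene base [325.9 182.4]
amber [369.  195.2] [362 189  15  14] [ 0.5612 -0.1293  0.055 ] scene top [270.2 248.5] scene base [272.1 265.7]
white [366.2 151.2] [360 144  14  15] [ 0.6848 -0.123   0.055 ] scene top [314.2 289. ] scene base [314.3 305.6]
tw [[417.70001220703125, 210.8000030517578], [440.79998779296875, 196.0], [470.20001220703125, 241.6999969482422], [447.1000061035156, 256.5]] [[0.5226, -0.2692, 0.016], [0.5648, -0.3353, 0.016], [0.4363,
[... 350 characters left out ...]
 233.1999969482422]] [[0.6044, 0.3646, 0.016], [0.6222, 0.2887, 0.016], [0.4767, 0.2511, 0.016], [0.4594, 0.3258, 0.016]] [0.5407 0.3076 0.016 ] [np.float64(0.1501), np.float64(0.0779), np.float64(0.1502), np.float64(0.0767)]
[[450.4, 164.6], [435.4, 182.7], [378.5, 157.6], [394.7, 141.5]]
{'intrinsics': array([[281.44083188,   0.        , 317.81788572],
       [  0.        , 281.44083188, 207.42525237],
       [  0.        ,   0.        ,   1.        ]]), 'R': array([[ 4.46979503e-01, -8.94544009e-01,  5.83326688e-04],
       [-8.46073802e-01, -4.22548332e-01,  3.24980045e-01],
       [-2.90462468e-01, -1.45752956e-01, -9.45720694e-01]]), 't': array([-0.52545345, -0.04181154,  0.38094512])}
```

```bash
cat >> h.py <<'E'
from bench import env, observe, eyes
from scipy.spatial.transform import Rotation as Ro
def ori(jx,jy):
    """tool y down, jaws along +-(jx,jy); choose nearer to present joints"""
    best=None;q0=np.array(observe()["joint_pos"])
    for s in (1,-1):
        x=s*np.array([jx,jy,0.])/np.hypot(jx,jy);y=np.array([0,0,-1.]);z=np.cross(x,y)
        yield Ro.from_matrix(np.stack([x,y,z],1)).as_rotvec()
def best_ori(pos,jx,jy):
    q0=np.array(observe()["joint_pos"]);c=[]
    for o in ori(jx,jy):
        q=env.solve_ik(pos,o)
        if q is not None: c.append((np.abs(np.array(q)-q0).max(),o,q))
    return min(c,key=lambda a:a[0])[1]
E
python3 - <<'E'
from h import *
s=observe();print(Ro.from_rotvec(s["tcp_rot"]).as_matrix().round(2))
p=[0.454,0.004,0.16];o=best_ori(p,0,1)
env.move_to(p,o);s=observe();print(s["clock"],s["position"],s["joint_pos"].round(2))
ci=eyes.camera_info("wrist");im=eyes.snapshot("wrist");cv2.imwrite("pics/w1.png",im)
np.savez("w1.npz",**{k:np.array(v) for k,v in ci.items()})
for n,X in [("red",(0.454,0.004)),("yel",(.438,-.1293)),("blue",(.5544,-.0013)),("sl",(.4485,.1084)),("am",(.5612,-.1293))]:
    print(n,proj(ci,[*X,.055]).round(1))
E
```

```text
[[ 0.45  0.    0.89]
 [-0.89 -0.    0.45]
 [ 0.   -1.    0.  ]]
2.8083 [0.45427585 0.00344507 0.16014907] [ 0.01  0.19 -0.43  0.95 -0.    0.01]
red [318.8 205.3]
yel [172.5 188.8]
blue [313.7 296.4]
sl [431.9 199.5]
am [192.3 301.9]
```

View pics/w1.png

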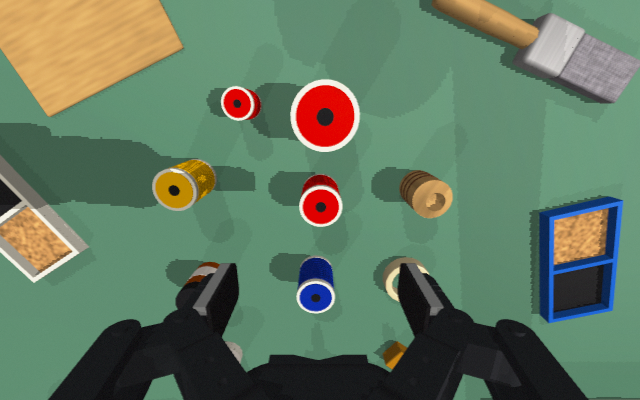

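The wrist view shows the middle red at (321,207), with the big one at (325,116) and the small one at (240,103). Predictions agree to about 2 px, so I refine from this view and grasp.

Run:
```python
from h import *
ci=dict(np.load("w1.npz"))
for n,p,z in [("red",(321,207.3),.055),("yel",(174.2,190.3),.055),("blue",(316,297.7),.055),("sl",(436.5,200.5),.055)]: print(n,unproj(ci,p,z).round(4))
P=[[0.6044, 0.3646, 0.016], [0.6222, 0.2887, 0.016], [0.4767, 0.2511, 0.016], [0.4594, 0.3258, 0.016]]
print([proj(ci,p).round(1).tolist() for p in P])
im=cv2.imread("pics/w1.png");cv2.imwrite("pics/w1c.png",cv2.resize(im[90:240,200:480],None,fx=2.8,fy=2.8,interpolation=2))
X=unproj(ci,(321,207.3),.055);X=(X+np.array([.454,.004,.055]))/2
o=observe()["tcp_rot"]
env.move_to([X[0],X[1],0.12],o)
st=env.line_to([X[0],X[1],0.016],speed=0.12,f_stop=8);print("stop",st,observe()["position"])
env.gripper_close(40);s=observe();print(s["gripper_width"],s["force"].round(1),s["clock"])
env.line_to([X[0],X[1],0.05],speed=0.08)
env.line_to([X[0],X[1],0.17],speed=0.2);s=observe();print(s["gripper_width"],s["force"].round(2),s["clock"])
cv2.imwrite("pics/w2.png",eyes.snapshot("wrist"))
```

```text
red [0.456  0.0061 0.055 ]
yel [ 0.4394 -0.128   0.055 ]
blue [0.5561 0.0011 0.055 ]
sl [0.4495 0.1127 0.055 ]
[[611.4, 310.6], [545.9, 322.3], [546.4, 213.4], [620.9, 198.0]]
stop False [0.455872   0.00504051 0.01676754]
0.03908226850052439 [-1.6  0.6  6.3] 4.65
0.03918729557483072 [-0.74  0.47 -1.15] 5.975
```

View pics/w2.png

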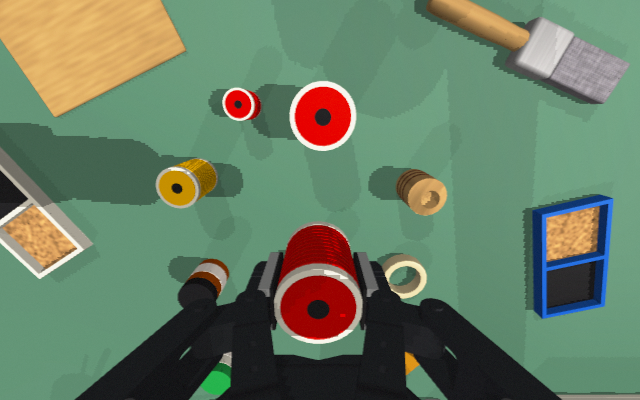

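View pics/w1c.png

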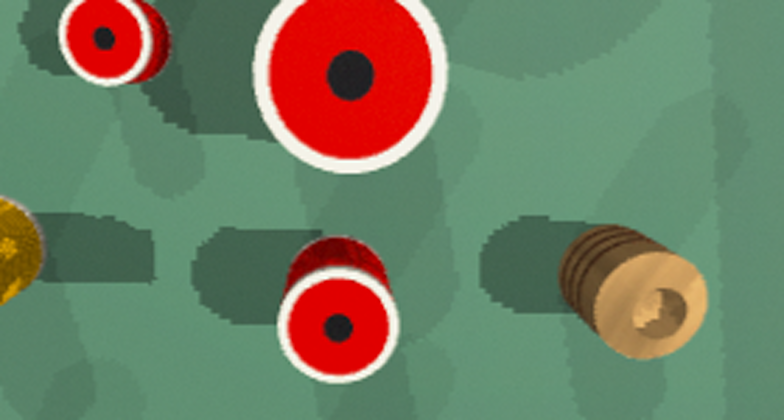

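Held spool is centred between the pads at 39 mm. Next I hover over the white tray and check where its corners are before lowering.

```bash
cat >> h.py <<'E'
TW=np.array([.4797,-.3411]);YW=np.array([.128,.078]);YW/=np.hypot(*YW)
TB=np.array([.5407,.3076]);YB=np.array([-.1453,-.0382]);YB/=np.hypot(*YB)
def corners(T,Y):
    Xx=np.array([Y[1],-Y[0]]);return [[*(T+a*.038*Xx+b*.0735*Y),.016] for a,b in ((1,1),(-1,1),(-1,-1),(1,-1))]
E
python3 - <<'E'
from h import *
c=dict(np.load("w1.npz"));print("slicker",unproj(c,(435.7,201.8),.055),unproj(c,(428.6,198.2),.047))
P=TW+.0355*YW; p=[P[0],P[1],.13]
o=best_ori(p,YW[1],-YW[0]);env.move_to(p,o)
ci=eyes.camera_info("wrist");im=eyes.snapshot("wrist")
np.savez("w3.npz",**ci);print(P)
cv2.imwrite("pics/w3raw.png",im)
for q in corners(TW,YW):
    u=proj(ci,q);print(u.round(1));cv2.circle(im,tuple(int(round(v)) for v in u),2,(255,0,255),-1)
cv2.imwrite("pics/w3.png",im);print(observe()["clock"],observe()["gripper_width"])
E
```

```text
slicker [0.45075503 0.11216116 0.055     ] [0.44972892 0.10843741 0.047     ]
[ 0.5100149  -0.32262686]
[279.1 238.9]
[355.  238.8]
[362.6  78.1]
[271.2  78.1]
7.3417 0.03891994971749302
```

View pics/w3.png

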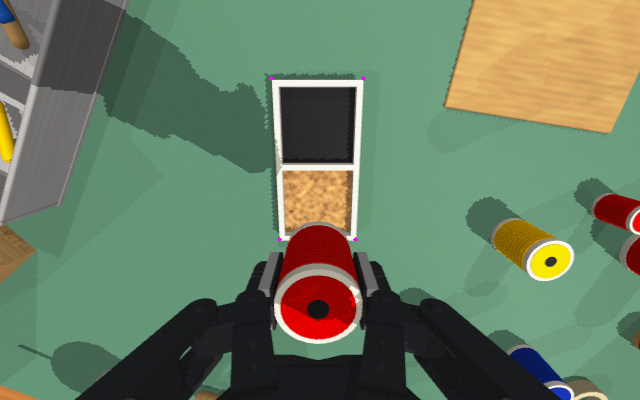

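The white tray corners (magenta) match to within about 2 px. Lowering now.

```bash
cat >> h.py <<'E'
def place(P,gz):
    """lower gently until contact; gz = actual TCP z at grasp"""
    env.line_to([P[0],P[1],gz+.006+.012],speed=.12)
    env.sleep(.15)
    st=env.line_to([P[0],P[1],gz+.006-.003],speed=.02,f_stop=4)
    s=observe();print("place stop",st,s["position"].round(4),s["force"].round(1),"dz over nominal",s["position"][2]-gz-.006)
    env.open_gripper()
    p=observe()["position"];env.line_to([p[0],p[1],.06],speed=.08);env.line_to([p[0],p[1],.17],speed=.25)
    print("clock",observe()["clock"])
E
python3 - <<'E'
from h import *
place(TW+.0355*YW,.0168)
p=[.450,.1105,.17];o=best_ori(p,0,1);env.move_to(p,o)
ci=eyes.camera_info("wrist");im=eyes.snapshot("wrist");cv2.imwrite("pics/w4.png",im);np.savez("w4.npz",**ci)
print(proj(ci,[.45,.1105,.055]),proj(ci,[.45,.1105,.047]),observe()["clock"])
cv2.imwrite("pics/s4.png",eyes.snapshot("scene")[130:340,90:470])
E
```

```text
place stop True [ 0.5098 -0.3225  0.0226] [-0.9  0.8  3.5] dz over nominal -0.00020435592223078287
clock 10.775
[318.67388493 202.23530865] [318.65863915 199.74982505] 12.4333
```

View pics/w4.png

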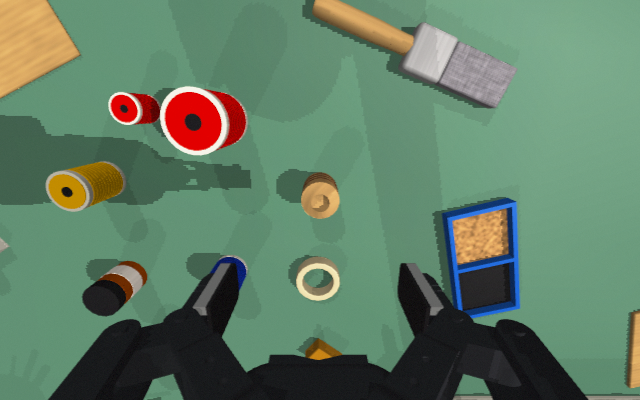

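View pics/s4.png

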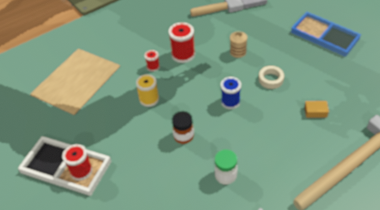

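The red spool stands upright in the white tray's cork pocket. The slicker sits at (320,198), within 3 mm of my estimate. I pick it and place it next.

```bash
cat >> h.py <<'E'
def pick(X,gz=.016,strength=40):
    env.line_to([X[0],X[1],.08],speed=.25)
    st=env.line_to([X[0],X[1],gz],speed=0.12,f_stop=10);g=observe()["position"][2];print("stop",st,g)
    env.gripper_close(strength);s=observe();print(s["gripper_width"])
    g=s["position"][2]
    env.line_to([X[0],X[1],0.05],speed=0.08);env.line_to([X[0],X[1],0.16],speed=0.25)
    s=observe();print("lifted",s["gripper_width"],s["force"].round(2),s["clock"]);return g
E
python3 - <<'E'
from h import *
g=pick((.4485,.1115));print("g",g)
cv2.imwrite("pics/w5.png",eyes.snapshot("wrist"))
P=TW-.0355*YW;p=[P[0],P[1],.14];o=best_ori(p,YW[1],-YW[0]);env.move_to(p,o)
cv2.imwrite("pics/w6.png",eyes.snapshot("wrist"));print(observe()["clock"],observe()["gripper_width"])
a=np.hstack([cv2.imread("pics/w5.png"),cv2.imread("pics/w6.png")]);cv2.imwrite("pics/w56.png",cv2.resize(a,(800,250)))
E
```

```text
stop False 0.017020697573168573
0.03715012247375916
lifted 0.036957559645152536 [-0.74 -0.41 -1.04] 15.35
g 0.016663549824676948
17.175 0.03706484402167633
```

View pics/w56.png

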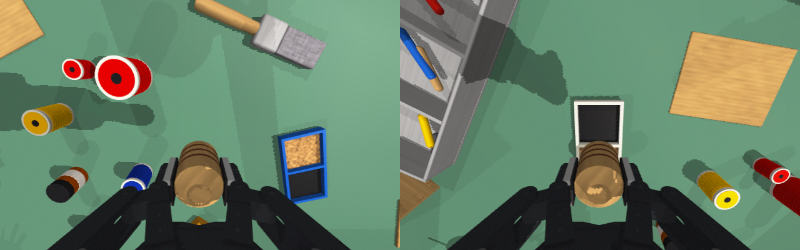

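Run:
```python
from h import *
place(TW-.0355*YW,.0167)
p=[.4394-.0008,-.1285,.17];o=best_ori(p,0,1);env.move_to(p,o)
ci=eyes.camera_info("wrist");im=eyes.snapshot("wrist");cv2.imwrite("pics/w7.png",im)
print(proj(ci,[p[0],p[1],.055]),proj(ci,[.5612,-.1293,.055]),observe()["clock"]);np.savez("w7.npz",**ci)
s=eyes.snapshot("scene");cv2.imwrite("pics/s7.png",s[230:350,90:250].repeat(4,0).repeat(4,1))
```

```text
place stop True [ 0.4492 -0.3595  0.0227] [0.4 1.4 4.2] dz over nominal -9.549743355740867e-06
clock 20.6917
[318.38736296 203.03745407] [317.55107143 308.95834831] 21.6583
```

View pics/w7.png

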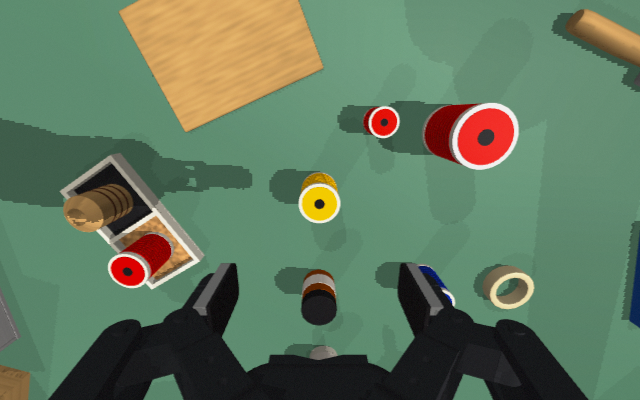

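View pics/s7.png

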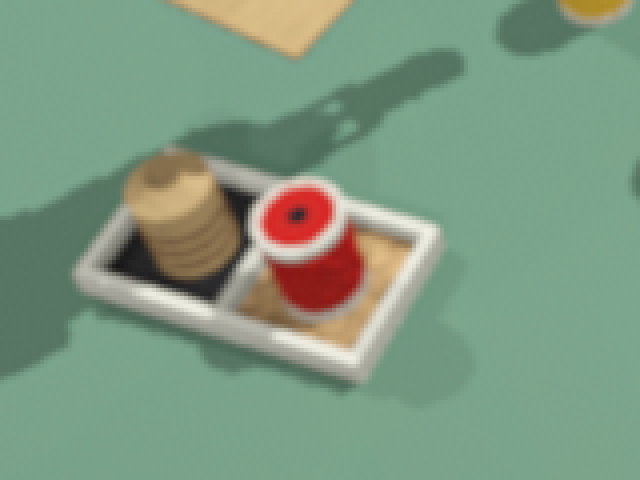

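The white kit is done, with both pieces upright. The yellow spool is at (319,204), as predicted.

Run:
```python
from h import *
g=pick((.4392,-.1275));print("g",g)
P=TB+.0355*YB;p=[P[0],P[1],.15];o=best_ori(p,YB[1],-YB[0]);env.move_to(p,o)
ci=eyes.camera_info("wrist");im=eyes.snapshot("wrist")
for q in corners(TB,YB): cv2.circle(im,tuple(int(round(v)) for v in proj(ci,q)),2,(255,0,255),-1)
cv2.imwrite("pics/w8.png",im);print(P,observe()["clock"],observe()["gripper_width"])
```

```text
stop False 0.017005071170574818
0.03878768941100877
lifted 0.039098632915325233 [-0.31  0.13 -1.68] 24.5583
g 0.016715239671275292
[0.50636671 0.29857363] 26.2 0.03898571960959332
```

View pics/w8.png

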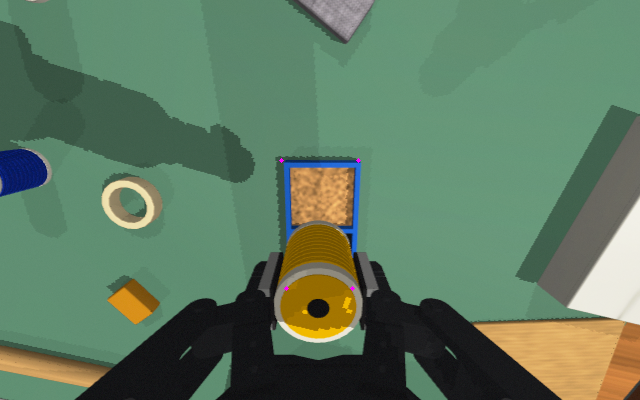

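Run:
```python
from h import *
place(TB+.0355*YB,.0167)
p=[.5597,-.1285,.17];o=best_ori(p,0,1);env.move_to(p,o)
ci=eyes.camera_info("wrist");im=eyes.snapshot("wrist");cv2.imwrite("pics/w9.png",im)
print(proj(ci,[p[0],p[1],.055]),observe()["clock"])
s=eyes.snapshot("scene");cv2.imwrite("pics/s9.png",s[120:220,350:480].repeat(4,0).repeat(4,1))
```

```text
place stop True [0.5062 0.2985 0.0227] [-0.5  0.6  4. ] dz over nominal 3.1323272656940196e-05
clock 29.7917
[317.03439471 202.31933145] 31.425
```

View pics/w9.png

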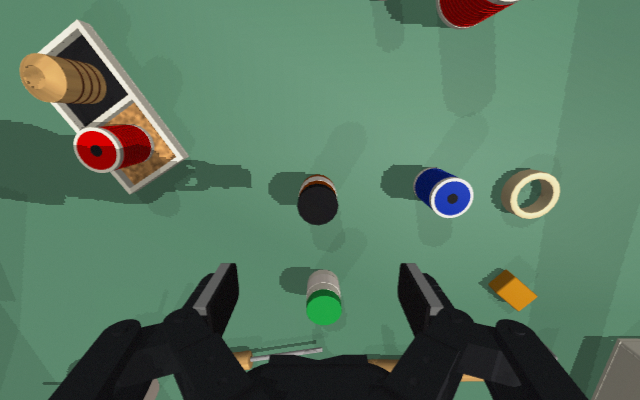

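View pics/s9.png

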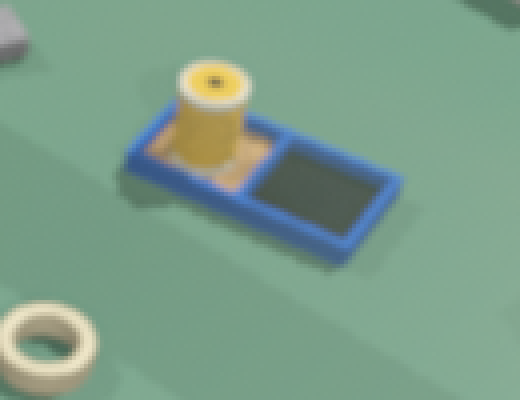

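The yellow spool is upright in the cork pocket. The amber jar, with its black lid, is at (318,204) as predicted.

Run:
```python
from h import *
g=pick((.5602,-.128),strength=50);print("g",g)
P=TB-.0355*YB;p=[P[0],P[1],.16];o=best_ori(p,YB[1],-YB[0]);env.move_to(p,o)
im=eyes.snapshot("wrist");cv2.imwrite("pics/w10.png",im);print(P,observe()["clock"],observe()["gripper_width"])
```

```text
stop False 0.017158638792253662
0.03868717932735497
lifted 0.03882357207779801 [-0.11  0.56 -1.64] 34.325
g 0.016805315725415392
[0.57503329 0.31662637] 36.0083 0.03853836570383393
```

View pics/w10.png

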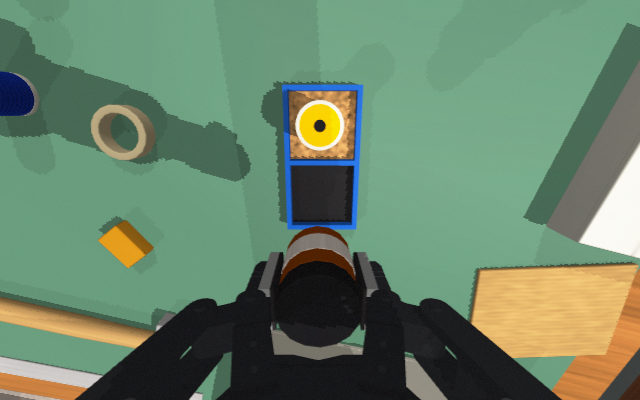

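Run:
```python
from h import *
place(TB-.0355*YB,.0168)
env.move_to([.45,.05,.28],best_ori([.45,.05,.28],0,1))
cv2.imwrite("pics/w11.png",eyes.snapshot("wrist"))
s=eyes.snapshot("scene");cv2.imwrite("pics/s11.png",cv2.resize(s[120:340,90:470],None,fx=2.1,fy=2.1,interpolation=2))
t=eyes.snapshot("top");cv2.imwrite("pics/t11.png",cv2.resize(t[130:300,180:490],None,fx=2.5,fy=2.5,interpolation=2))
print(observe()["clock"],observe()["force"])
```

```text
place stop True [0.5748 0.3165 0.0228] [-0.1  0.8  3.7] dz over nominal 4.791246941005141e-05
clock 39.6833
41.025 [-0.08720925  0.37545891 -0.17775499]
```

View pics/w11.png

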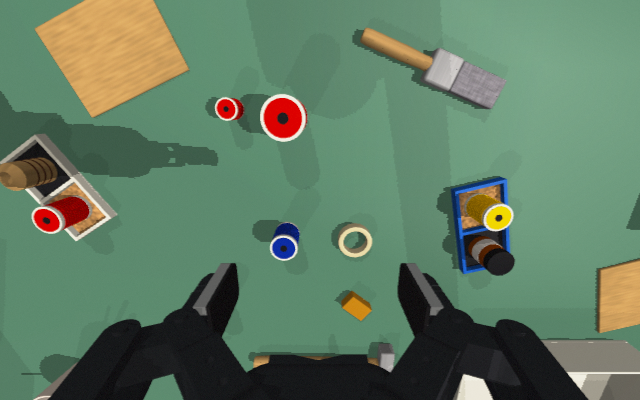

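View pics/s11.png

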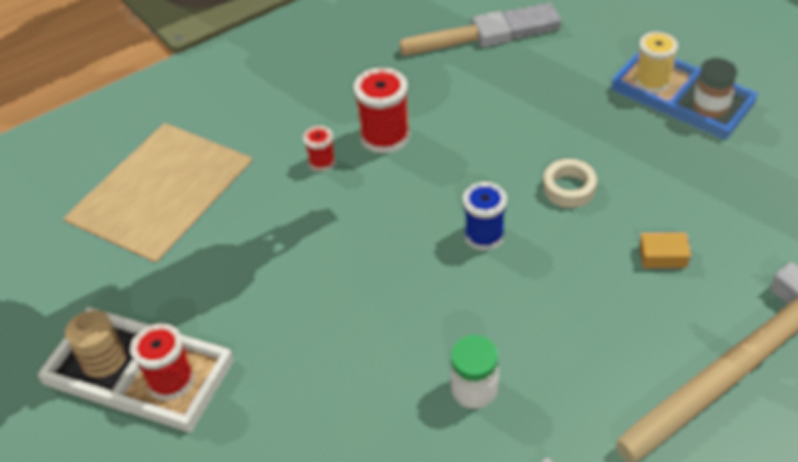

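View pics/t11.png

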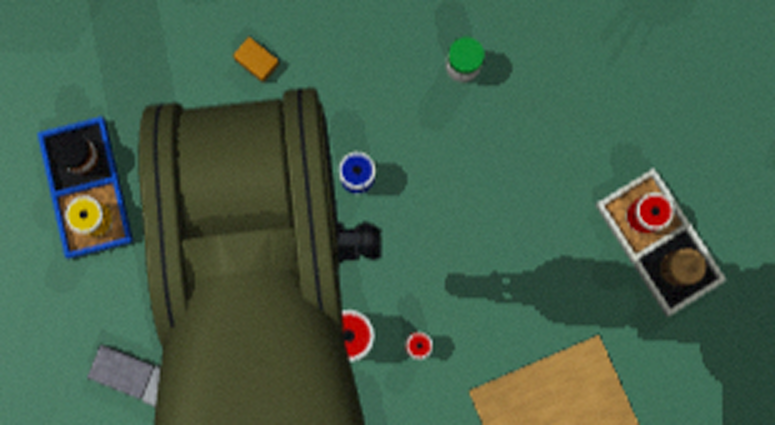

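All four pieces stand upright in the right pockets. The blue spool and the white jar are at their starting pixels. Handing in.

```bash
python3 -c "
from bench import env
print(env.close_job())"
```

```text
the job is handed in; nothing more can be done
None
```

Both kits are made up and the job was handed in at about 41 s of the 93 s allowed. The white tray has the middle-sized red spool in the cork pocket and the slicker in the felt pocket. The blue tray has the yellow spool in cork and the amber jar in felt.

- **Placing:** each piece was lowered slowly until it touched. Contact came within 0.2 mm of the height expected for the pocket floor, at about 4 N, and the gripper opened only then.
- **Last checks:** the final pictures from all three cameras show the four pieces upright in their pockets. The blue spool and white jar are at their starting pixels, and the gripper is empty and clear of everything.
- **Disagreements:** position estimates from the different cameras differed by 2–4 mm, within the pockets' 13 mm clearance. No check failed.

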